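# Shut the incubator and set its dial

### The job

Get the small bench incubator ready to run: lower its open lid gently, without slamming or forcing it, and press it fully home, down to its stop, so that the spring catch holds it shut by itself. Then turn the dial until its pointer lines up with the metal setting tab on the dial's rim. Leave the setting tab and the vessels standing around the incubator where they are.

Things in the scene. Friction and masses are not known exactly. Their poses are not given: they have to be found in the camera images.
- incubator: white bench incubator, fixed, 170 deep (x) x 247 wide (y) x 116 mm high with the lid shut. Origin: centre of its underside; x to its rear (away from the robot at yaw 0), y to its left, z up. Left part (y -28 to 122 mm): chamber with the lid, whose outer face is 116 mm up when shut. Right part (y -125 to -29 mm): console, flat top 115 mm up, with the dial.
- lid (a joint): lid angle, rad: 0 = fully shut (level), 1.57 = upright, up to 1.85 = leaning back; axis along the incubator's y. Stiff friction hinge: the lid stays at any angle and takes 1 to 4 N at its front edge to move. Pushing it with over 40 N counts as forcing, closing faster than 2.5 rad/s as slamming.
- catch (a point): the catch in the chamber's front wall, incubator frame (-66, 47, 78) mm. From 0.12 rad down a spring plunger resists and lifts the lid back if let go; from 0.11 a bevelled bolt adds to it, 8 to 13 N in all near the front edge, then 3 to 6 N below 0.05; let go at 0.02 to 0.03 the lid may hang half caught. Pressed onto the rigid stop at 0, it is hooked and stays at about 0.01 rad.
- lid_hinge (a point): point on the lid's hinge axis at the middle of the lid's width, incubator frame (78, 47, 100) mm.
- lid_edge (a point): middle of the front edge of the lid's outer face. Lid: grey plate 16 mm thick, 150 wide; shut, it reaches 2 to 158 mm from the hinge axis towards the incubator's -x, underside level with the axis, outer face 16 mm above it (this point: 158 out, 16 up). A lip 52 wide, 9 thick stands 14 mm farther out. Site x: from front edge to hinge; z: out of the outer face.
- dial (a joint): dial angle, rad, 0 to 2.9: 0 = pointer towards the incubator's -x (front), grows clockwise seen from above. Moves with about 0.05 N m and stays where it is left.
- dial_center (a point): on the dial's vertical axis, incubator frame (0, -77.5, 142) mm. Black dial: round skirt 58 mm across, its top 126 mm above the worktop; on it a straight grip bar 60 long, 14 wide, up to 152 mm above the worktop, along the pointer direction, with a white pointer line on one half of its top.
- pointer (a point): where the pointer points: on the dial, 36 mm from its axis, at the side of the white line.
- tab (a joint): angle of the setting tab on the same scale as the dial (dial = tab when lined up). Stiff; not to be moved.
- mark (a point): inner point of the setting tab, 36 mm from the dial's axis. The tab is a small plain dark metal block, 11 long, 7 wide, 10 mm high, standing on the dial plate outside the skirt (35 to 46 mm from the axis), top 126 mm above the worktop.
- cup_steel: bystander: open steel cup, 84 mm across, 92 mm high, origin under its centre. Leave standing.
- jar_white: bystander: white screw-top jar, 82 mm across, 78 mm high, origin under its centre. Leave standing.
- beaker_small: bystander: small glass beaker, 57 mm across, 70 mm high, origin under its centre. Leave standing.

How it is judged:
By the outcome, as a careful person would: the job done as asked, in the order asked, and still so for the second after the job is handed in, with the robot touching nothing.
It also fails if it takes over 59 s, if anything falls off the work surface, if the arm or the gripper's body presses on something with over 40 N, if the wrist force passes 120 N, or if a joint passes its speed limit or range.

### The arm

A 6-joint arm with a two-finger parallel gripper is mounted at the origin on a cart in front of the work surface, level with it; the furniture and walls round the work are solid. World frame = base frame: x ahead of the robot, y to its left, z up, the work surface at z = 0. Lengths are in m, angles in rad, forces in N, time in s.
With the tool pointing down it reaches from about 0.4 to 0.825 m from the base axis. Payload 7 kg.
Tool frame: the origin (TCP) lies at the very end of the fingers, on their centre line; the grasp point (between the pads) lies 19 mm behind it; z points along the fingers, y is the line along which they close (so a half turn about z gives the same grasp; the last joint's range is limited). The gripper opens to 88 mm and grips with 3 to 60 N. Pads are 19 mm wide; open, the fingers measure 130 mm over their backs; the gripper's body (78 mm by 193 mm) begins 47 mm behind the grasp point.
Start: joints at [1.395, 0.359, 0.012, 0, -1.224, -0.288], TCP at [0.302, 0.604, 0.194] pointing down, gripper open.
Joint ranges: [-3.07, 3.07], [-1.43, 2.12], [-1.02, 1.25], [-3.03, 1.67], [-3.05, -0], [-3.03, 3.03]. Speed limits (rad/s): [2.39, 2.39, 3.01, 3.14, 3.14, 3.14].

### API

Orientations are given as [roll, pitch, yaw] about the fixed x, y, z axes, in that order (R = Rz(yaw) Ry(pitch) Rx(roll)).
In Python, from station import arm, grab_frame gives the robot as it stands.
- The arm moves only by the tool jog_arm, never from a script. Its argument "deltas" is a list that holds one entry, the list of rows, each a list of 4 numbers: the shift along the tool's x, y, z in units of 60 mm (1.0 is 60 mm), then the turn about the tool's z in units of 5 degrees (1.0 is 5 degrees). A call has 1 to 8 rows; each row is the pose to reach, as a shift and turn from the pose commanded when the call began, along the tool's axes at that moment; what a row does not reach only later rows make up. A row lasts 1/8 s, in which the tool goes at most 62.5 mm and 10.7 degrees, less where a joint would pass 70% of its speed; a pose out of reach is approached as far as the arm can. A call with a gripper value outside its range is refused whole. "grip" is the finger opening in mm, from 0 to 87.6, set as the call begins (left out, the last holds). The fingers move at their own pace and stop on an object; "squeeze" is the grip in N (left out, the last holds). Time passes only in rows, so rows that repeat a pose let the fingers close. It gives the time, the measured TCP pose, the force, the opening and the grip force at its end, in the units of the state.
- arm.get_state(): the state, without advancing time (a new reading comes with each control period).
- grab_frame(name): name is "scene" or "top" or "wrist"; returns a dict with "img" (384x512x3 uint8, red, green, blue), "vfov" (degrees; the focal length in pixels is half the picture's height over the tangent of half this angle, whatever the lens; pixels are square), "cx", "cy" (the principal point, pixels), "xyz" and "rotation" of the camera in the world. Camera axes: x right, y down, z forward; pixel columns grow to the right and rows downward; lengths in m; the calibration is good to about 2 mm. A picture is of the moment at which its call begins. There is no depth.
- arm.job_done(): hands the job in; it is judged then, once.
The state is a dict: "t": time; "q": joint angles; "qd": joint speeds; "joint_efforts": joint torques, N m; "eef_pos": TCP position; "ee_rot": TCP orientation; "force": force on the tool from outside, world axes, zero at the start; "moment": the same for the moment, N m; "width": finger opening in m; "gripper_force": force on a finger pad.
Only numpy, scipy, OpenCV 4.12 (cv2) and the standard library are available. Lean on these libraries where they do the work, as an engineer would, in place of code of your own. Each camera call takes 0.05 s, during which the arm holds its last target. There are 200 camera calls.

## Working session

There is one attempt and no reset: what is moved stays moved. The work goes in short steps, Python scripts to look and compute and a tool call to move; the robot and the scene stay as the last step left them, time stands still between calls to the robot, and variables do not carry over. Pictures are saved under pics/ and viewed, at most 10 in all, crops included, and the job is handed in when it is done.

Besides the shell and the picture viewer there is one more tool, called after "Emit:" in YAML: its name, and indented under it one key for each argument. jog_arm: Moves the arm, as the interface text tells. Its arguments: {"type":"object","properties":{"deltas":{"type":"array"},"grip":{"type":"number"},"squeeze":{"type":"number"}},"required":["deltas"]}

```bash
mkdir -p pics; ls; cat > h.py <<'E'
import numpy as np, cv2, pickle
from station import arm, grab_frame
def snap(n,f):
    d=grab_frame(n); pickle.dump(d,open(f'pics/{f}.pkl','wb')); cv2.imwrite(f'pics/{f}.png',d['img'][:,:,::-1]); return d
def load(f): return pickle.load(open(f'pics/{f}.pkl','rb'))
def foc(d): return d['img'].shape[0]/2/np.tan(np.radians(d['vfov'])/2)
def ray(d,u,v):
    f=foc(d); r=np.array(d['rotation']).reshape(3,3)@np.array([(u-d['cx'])/f,(v-d['cy'])/f,1]); return np.array(d['xyz']),r/np.linalg.norm(r)
def onz(d,u,v,z):
    o,r=ray(d,u,v); return o+r*(z-o[2])/r[2]
def proj(d,p):
    c=np.array(d['rotation']).reshape(3,3).T@(np.array(p)-np.array(d['xyz'])); return d['cx']+foc(d)*c[0]/c[2], d['cy']+foc(d)*c[1]/c[2]
def tri(*rs):
    A=0;b=0
    for o,r in rs:
        P=np.eye(3)-np.outer(r,r); A=A+P; b=b+P@o
    p=np.linalg.solve(A,b); return p,[np.linalg.norm((np.eye(3)-np.outer(r,r))@(p-o)) for o,r in rs]
E
python3 - <<'E'
from h import *
a=[]
for n in ['scene','top','wrist']:
    d=snap(n,n+'0'); print(n,d['vfov'],d['cx'],d['cy'],np.round(d['xyz'],3),np.round(d['rotation'],3).tolist())
    a.append(d['img'])
print(arm.get_state())
m=np.hstack([cv2.resize(x,(800,600)) for x in a[:1]]); 
cv2.imwrite('pics/s.png',m[:,:,::-1]);cv2.imwrite('pics/t.png',cv2.resize(a[1],(800,600))[:,:,::-1])
E
```

```text
pics
scene 44.931526403259284 254.99920033456124 195.32512147597458 [ 0.584 -0.79   0.796] [-2.468, 0.016, 0.167]
top 43.132485010218176 258.0563442320512 195.54633349698074 [ 0.424 -0.279  1.291] [-3.07, 0.014, -1.541]
wrist 68.67788381861553 255.54443855573206 189.66969518691528 [0.368 0.571 0.385] [2.865, -0.001, -2.035]
{'t': 0.15, 'q': array([ 1.39510584e+00,  3.59238551e-01,  1.12739548e-02, -2.46694165e-04,
       -1.22406993e+00, -2.88101460e-01]), 'qd': array([ 0.00056891, -0.00195913,  0.00119565,  0.00187145, -0.00160071,
       -0.00033633]), 'joint_efforts': array([-1.28342053e-03, -5.83272815e+01,  2.93290097e+01,  7.00125173e+00,
        8.83933157e-03, -9.80806203e-05]), 'eef_pos': array([0.30180508, 0.6033268 , 0.19363089]), 'ee_rot': array([ 3.14033958e+00, -1.29465003e-04, -4.63875837e-01]), 'force': array([ 0.35589227, -0.38604077, -0.92277756]), 'moment': array([ 2.77575677e-02, -3.20938379e-05,  1.49675684e-02]), 'gripper_force': 0.0, 'width': 0.08753383019956334}
```

View pics/s.png

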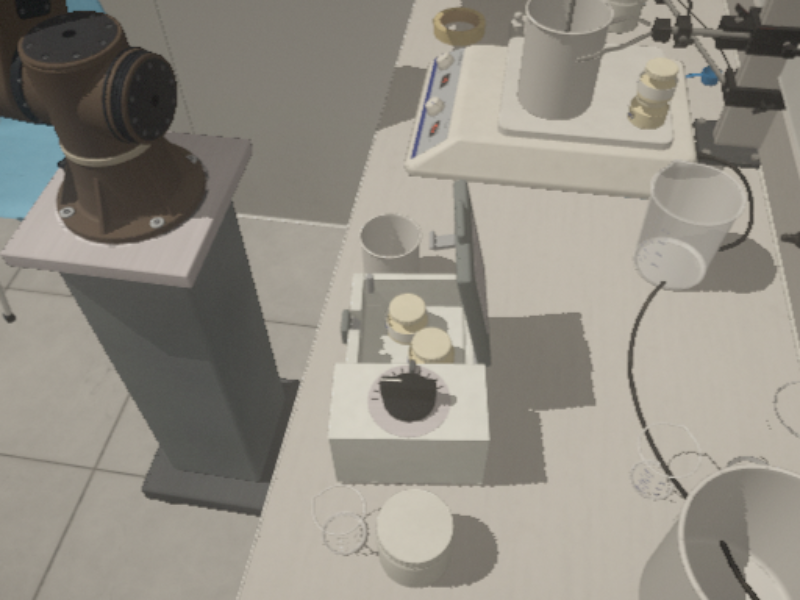

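View pics/t.png

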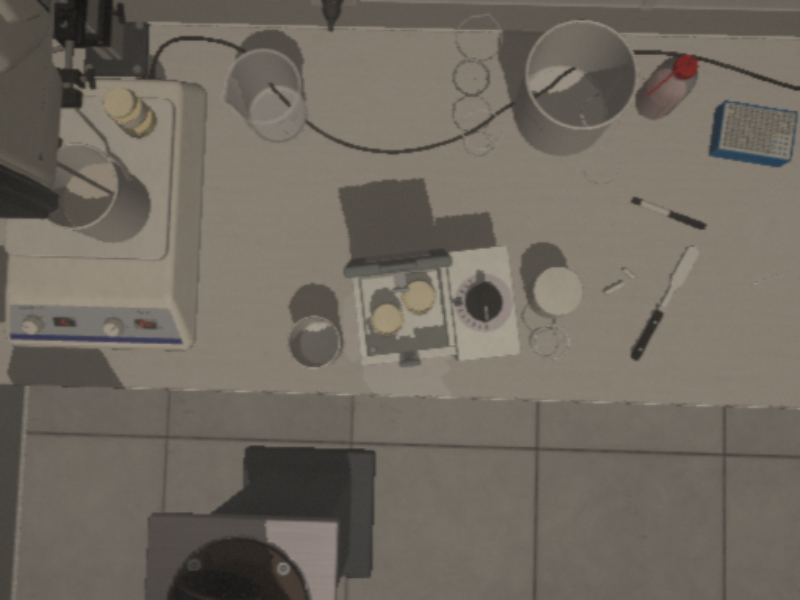

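The scene view shows the open lid at about (470,270), the dial at (408,395) and the jar at (415,530). The top view shows the lid at (398,263), the dial at (483,300), the cup at (315,342), the jar at (557,290) and the glass beaker at about (545,335).

```bash
sed -i 's/^def foc/from scipy.spatial.transform import Rotation as Ro\ndef foc/; s/np.array(d\[.rotation.\]).reshape(3,3)/Ro.from_euler("xyz",d["rotation"]).as_matrix()/' h.py
python3 - <<'E'
from h import *
t=load('top0');s=load('scene0')
k=512/800
# box corners console top z=.115 : rough
for n,(u,v) in dict(c1=(508,246),c2=(520,353),c3=(457,360),dial=(483,300)).items(): print(n,onz(t,u*k,v*k,.115))
print(onz(t,315*k,342*k,.092),onz(t,557*k,290*k,.078),onz(t,545*k,342*k,.0), onz(t,540*k,318*k,.07))
a=cv2.resize(t['img'][140:240,210:345],None,fx=5.9,fy=5.9,interpolation=cv2.INTER_CUBIC)
b=cv2.resize(s['img'][220:290,200:320],None,fx=6.5,fy=6.5,interpolation=cv2.INTER_CUBIC)
cv2.imwrite('pics/ta.png',a[:,:,::-1]);cv2.imwrite('pics/sb.png',b[:,:,::-1])
E
```

```text
c1 [ 0.60505384 -0.41999093  0.115     ]
c2 [ 0.4391685  -0.44179314  0.115     ]
c3 [ 0.4255034  -0.34499808  0.115     ]
dial [ 0.51952909 -0.3829813   0.115     ]
[ 0.44721399 -0.12145584  0.092     ] [ 0.54197415 -0.50406589  0.078     ] [ 0.4605196  -0.49966307  0.        ] [ 0.4968165  -0.47902753  0.07      ]
```

View pics/ta.png

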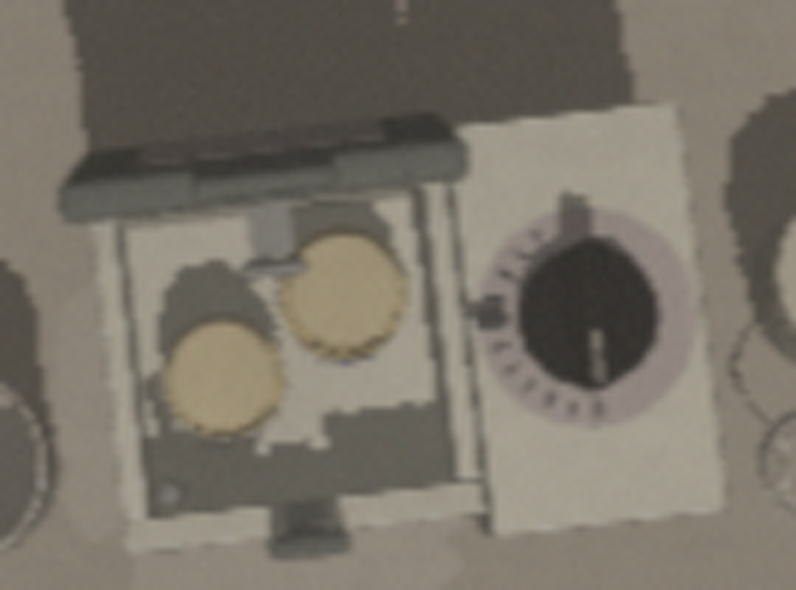

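View pics/sb.png

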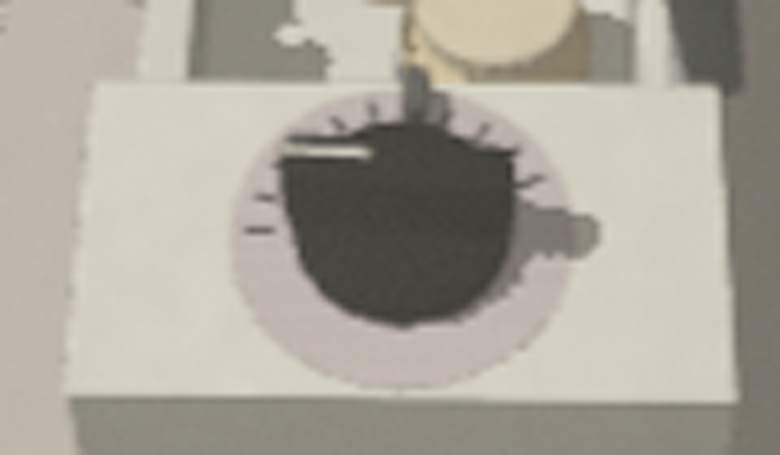

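The top crop shows the console corners at (675,103), (722,510), (490,535), the skirt around (590,315), the tab at (490,312), and the white line at (597,355), so the dial is near 0 with the tab about a quarter turn clockwise. The scene crop agrees: tab at (412,95), white line at (328,152).

```bash
cat > inc.py <<'E'
from h import *
t=load('top0');s=load('scene0')
T=lambda x,y:(210+x/5.9,140+y/5.9)
S=lambda x,y:(200+x/6.5,220+y/6.5)
mod=np.array([[85,-125],[-85,-125],[-85,-29],[85,-29]])/1e3
def fit(P):
    P=np.array(P)[:,:2]; n=len(P);m=mod[:n]
    a=P-P.mean(0);b=m-m.mean(0)
    th=np.arctan2((b[:,0]*a[:,1]-b[:,1]*a[:,0]).sum(),(a*b).sum())
    c,s_=np.cos(th),np.sin(th);R=np.array([[c,-s_],[s_,c]]);o=P.mean(0)-R@m.mean(0)
    return th,o,np.linalg.norm(P-(m@R.T+o),axis=1)*1e3
tc=[T(675,103),T(722,510),T(492,533)]
sc=[S(738,400),S(66,396),S(92,84),S(718,86)]
E
python3 - <<'E'
from inc import *
print('top',fit([onz(t,*p,.115) for p in tc])); print('scene',fit([onz(s,*p,.115) for p in sc]))
P=[]
for a,b in zip(tc,sc): p,e=tri(ray(t,*a),ray(s,*b)); P.append(p); print(p.round(4),np.round(e,4))
th,o,r=fit(P); print(np.degrees(th),o,r); 
th1,o1,_=fit([onz(t,*p,.115) for p in tc]);th2,o2,_=fit([onz(s,*p,.115) for p in sc]); th=(th1+th2)/2;o=(o1+o2)/2
R=np.array([[np.cos(th),-np.sin(th)],[np.sin(th),np.cos(th)]])
np.savez('pose.npz',th=th,o=o); print('pose',th,o)
toI=lambda p:np.r_[R.T@(p[:2]-o),p[2]]*1e3
# tab + skirt centre
for nm,d,p,z in [('tab top',t,T(489,312),.126),('tab scene',s,S(413,80),.126),('skirt',t,T(590,315),.126),('tip',t,T(598,378),.152),('tipS',s,S(285,150),.152)]:
    q=toI(onz(d,*p,z)); print(nm,q.round(1), 'ang',np.arctan2(q[1]+77.5,-q[0]))
# lid corners: rays on end planes
n=R@np.array([0,1.])
def ony(d,p,y):
    O,r=ray(d,*p); k=(y+n@o-n@O[:2])/(n@r[:2]); return toI(O+k*r)
for p in [(450,113),(467,160),(465,180)]: print('R',p,ony(t,T(*p),-.028).round(1))
for p in [(90,150),(60,205),(62,185)]: print('L',p,ony(t,T(*p),.122).round(1))
for nm,d in(('t',t),('s',s)):
  for a in (1.45,1.57,1.7,1.85):
    q=[]
    for y in(-.028,.122):
      x=.078-.158*np.cos(a)+.016*np.sin(a); z=.1+.158*np.sin(a)+.016*np.cos(a)
      w=np.r_[R@[x,y]+o,z]; u=np.array(proj(d,w)); q+=[((u-[210,140])*5.9 if nm=='t' else u/.64).round()]
    print(nm,a,q)
for f in[(205,80),(205,345),(10,345)]: print('plate',onz(t,f[0]*.64,f[1]*.64,.09).round(3))
cv2.imwrite('pics/sl.png',cv2.resize(s['img'][100:240,210:330],None,fx=4.2,fy=4.2,interpolation=cv2.INTER_CUBIC)[:,:,::-1])
E
```

```text
top (np.float64(0.13473559193185394), array([ 0.50510521, -0.306115  ]), array([1.20279111, 0.64822201, 1.31546555]))
scene (np.float64(0.15189044722154962), array([ 0.505146  , -0.30896118]), array([1.01077778, 0.80920704, 0.89230965, 0.65204447]))
[ 0.6063 -0.4183  0.1132] [0.0011 0.0011]
[ 0.4385 -0.4415  0.1085] [0.0005 0.0005]
[ 0.4252 -0.3477  0.1097] [0.0005 0.0005]
8.029904936617527 [ 0.50506562 -0.30644258] [0.37721585 0.59160806 0.68833168]
pose 0.14331301957670178 [ 0.5051256  -0.30753809]
tab top [  5.1 -36.7 126. ] ang 1.6946162810578034
tab scene [  2.6 -36.9 126. ] ang 1.6355143266716965
skirt [ -0.8 -77.3 126. ] ang 0.20823437091410926
tip [-27.8 -74.8 152. ] ang 0.09609674984761604
tipS [-29.1 -76.1 152. ] ang 0.04716737012071532
R (450, 113) [ 82.2 -28.  167.1]
R (467, 160) [ 54.4 -28.  236.1]
R (465, 180) [ 50.  -28.  210.6]
L (90, 150) [ 99.1 122.   61. ]
L (60, 205) [ 52.5 122.  256.7]
L (62, 185) [ 62.2 122.  237.3]
t 1.45 [array([463.,  96.]), array([ 53., 143.])]
t 1.57 [array([457.,  45.]), array([47., 92.])]
t 1.7 [array([450.,  -8.]), array([42., 39.])]
t 1.85 [array([442., -65.]), array([ 38., -19.])]
s 1.45 [array([486., 280.]), array([479., 176.])]
s 1.57 [array([506., 280.]), array([496., 177.])]
s 1.7 [array([526., 283.]), array([515., 179.])]
s 1.85 [array([549., 288.]), array([534., 184.])]
plate [0.867 0.074 0.09 ]
plate [0.437 0.053 0.09 ]
plate [0.428 0.365 0.09 ]
```

View pics/sl.png

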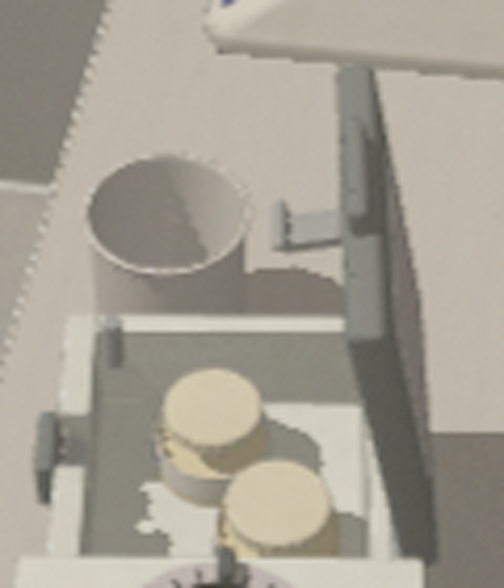

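View pics/wrist0.png

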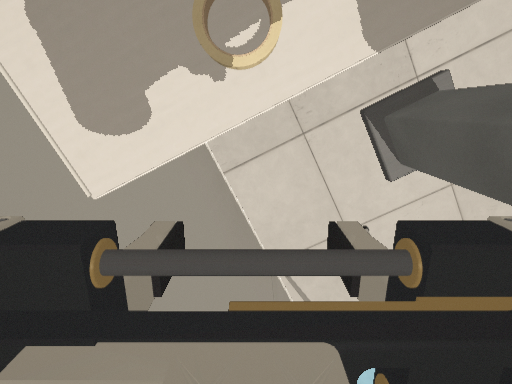

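The lid crop shows the near top outer corner at (383,335) and the far one at (372,65). Against the projected edge that puts the lid at about 1.36 rad. The wrist view shows only the worktop edge and the floor, nothing near the gripper. The pose (0.505,-0.308), yaw 0.143, fits the console size to about 1 mm, and the measured console height is 109–113 mm against 115.

```bash
cat > plan.py <<'E'
from h import *
z_=np.load('pose.npz'); th=float(z_['th']); o=z_['o']
R2=np.array([[np.cos(th),-np.sin(th)],[np.sin(th),np.cos(th)]])
W=lambda x,y,z:np.r_[R2@[x/1e3,y/1e3]+o,z/1e3]
toI=lambda p:np.r_[R2.T@(np.array(p)[:2]-o),p[2]]*1e3
def rows(pts,p0,y0):
    Rt=Ro.from_euler('xyz',[np.pi,0,y0]).as_matrix()
    for p,y in pts:
        d=Rt.T@(np.array(p)-p0)/.06; print([round(float(v),2) for v in d]+[round(-np.degrees(y-y0)/5,2)])
def lidtcp(a,r=140,y=47,off=0):
    return W(78-r*np.cos(a)+(16+off)*np.sin(a)+9.5,y,100+r*np.sin(a)+(16+off)*np.cos(a))
E
python3 - <<'E'
from plan import *
p0=np.array([.302,.604,.194]);y0=-.464
f=lambda A,B,n:[A+(B-A)*i/n for i in range(1,n+1)]
P=[np.array(v) for v in [(.302,.604,.194),(.32,.42,.36),(.38,.21,.38),(.43,-.01,.38),(.47,-.15,.36)]]+[W(110,47,330)]
L=[]
for a,b in zip(P,P[1:]): L+=f(a,b,max(1,int(np.ceil(np.linalg.norm(b-a)/.056))))
n=len(L); rows([(p,y0+(th-y0)*min(1,(i+1)/(n-2))) for i,p in enumerate(L)],p0,y0); print(n, W(110,47,330),W(105,47,240))
E
```

```text
[0.33, 0.52, -0.55, np.float64(-0.37)]
[0.66, 1.04, -1.11, np.float64(-0.73)]
[0.98, 1.56, -1.66, np.float64(-1.1)]
[1.31, 2.09, -2.21, np.float64(-1.47)]
[1.64, 2.61, -2.77, np.float64(-1.83)]
[2.26, 3.28, -2.85, np.float64(-2.2)]
[2.87, 3.95, -2.93, np.float64(-2.56)]
[3.49, 4.62, -3.02, np.float64(-2.93)]
[4.1, 5.29, -3.1, np.float64(-3.3)]
[4.58, 5.87, -3.1, np.float64(-3.66)]
[5.06, 6.45, -3.1, np.float64(-4.03)]
[5.53, 7.03, -3.1, np.float64(-4.4)]
[6.01, 7.62, -3.1, np.float64(-4.76)]
[6.49, 8.2, -3.1, np.float64(-5.13)]
[7.03, 8.79, -2.99, np.float64(-5.49)]
[7.58, 9.39, -2.88, np.float64(-5.86)]
[8.13, 9.98, -2.77, np.float64(-6.23)]
[8.82, 10.08, -2.64, np.float64(-6.59)]
[9.51, 10.18, -2.52, np.float64(-6.96)]
[10.2, 10.28, -2.39, np.float64(-6.96)]
[10.88, 10.38, -2.27, np.float64(-6.96)]
21 [ 0.60728523 -0.2453094   0.33      ] [ 0.60233649 -0.24602351  0.24      ]
```

Emit:
jog_arm:
  deltas:
    - [[0.35,0.5,-0.55,0],[0.65,1.05,-1.1,0],[1.0,1.55,-1.65,0],[1.3,2.1,-2.2,0],[1.65,2.6,-2.75,0],[2.25,3.3,-2.85,0],[2.85,3.95,-2.95,0],[3.5,4.6,-3.0,0]]
  grip: 0

```text
t: 1.15
eef_pos: [0.3663, 0.2613, 0.3748]
ee_rot: [-3.141, -0.0, -0.463]
force: [1.2, 0.0, 0.2]
width: 0.013
gripper_force: 0.0
```

Emit:
jog_arm:
  deltas:
    - [[0.6,0.7,-0.1,0],[1.1,1.25,-0.1,0],[1.55,1.85,-0.1,0],[2.05,2.45,-0.1,0],[2.5,3.0,-0.1,0],[3.0,3.6,-0.1,0],[3.55,4.2,0.0,0],[4.1,4.8,0.1,0]]

```text
t: 2.15
eef_pos: [0.4575, -0.1063, 0.3683]
ee_rot: [-3.141, -0.0, -0.464]
force: [1.0, 0.4, 0.2]
width: 0.0005
gripper_force: 0.0
```

```bash
python3 - <<'E'
from plan import *
s=arm.get_state(); print(s['eef_pos'],s['ee_rot'],s['q'].round(2))
p0=s['eef_pos'];y0=s['ee_rot'][2]; A=W(110,47,330)
L=[(p0+(A-p0)*i/5,y0+(th-y0)*i/5) for i in range(1,6)]
rows(L+[(W(105,47,285),th),(W(105,47,240),th)],p0,y0)
E
```

```text
[ 0.45750916 -0.10633199  0.36829689] [-3.14110091e+00 -3.56933178e-04 -4.63698214e-01] [ 0.19 -0.06 -0.1  -0.   -1.53  0.91]
[0.65, 0.19, 0.13, np.float64(-1.39)]
[1.31, 0.38, 0.26, np.float64(-2.78)]
[1.96, 0.57, 0.38, np.float64(-4.17)]
[2.61, 0.76, 0.51, np.float64(-5.56)]
[3.27, 0.96, 0.64, np.float64(-6.96)]
[3.2, 1.0, 1.39, np.float64(-6.96)]
[3.2, 1.0, 2.14, np.float64(-6.96)]
```

Emit:
jog_arm:
  deltas:
    - [[0.65,0.2,0.1,-1.4],[1.3,0.4,0.2,-2.8],[1.95,0.55,0.4,-4.2],[2.6,0.75,0.5,-5.6],[3.25,0.95,0.65,-7],[3.25,1.0,1.3,-7],[3.25,1.0,2.1,-7],[3.25,1.0,2.1,-7]]

```text
t: 3.15
eef_pos: [0.6026, -0.2451, 0.2382]
ee_rot: [-3.139, 0.008, 0.147]
force: [0.1, 0.5, 0.5]
width: 0.0004
gripper_force: 0.0
```

```bash
python3 - <<'E'
from plan import *
s=arm.get_state(); print(s['eef_pos'],s['ee_rot'],s['q'].round(2),s['force'],toI(s['eef_pos']))
d=snap('scene','scene1'); cv2.imwrite('pics/s1.png',cv2.resize(d['img'][60:260,190:390],None,fx=2.9,fy=2.9)[:,:,::-1])
p0=s['eef_pos'];y0=s['ee_rot'][2]
rows([(lidtcp(a),th) for a in (1.4,1.3,1.2,1.1,1,.9,.8,.7,.6,.5,.4,.3,.2,.15,.1,.05,0)],p0,y0)
E
```

```text
[ 0.60258045 -0.24509687  0.2381665 ] [-3.13864814  0.00777244  0.14655907] [-0.09  0.3   0.03 -0.   -1.31  1.81] [0.07498571 0.50491992 0.52722895] [105.37379972  47.88229737 238.16650195]
[-0.43, 0.01, -0.04, np.float64(0.04)]
[-0.67, 0.01, -0.02, np.float64(0.04)]
[-0.89, 0.01, 0.03, np.float64(0.04)]
[-1.12, 0.01, 0.1, np.float64(0.04)]
[-1.33, 0.01, 0.2, np.float64(0.04)]
[-1.54, 0.01, 0.31, np.float64(0.04)]
[-1.73, 0.01, 0.44, np.float64(0.04)]
[-1.91, 0.01, 0.6, np.float64(0.04)]
[-2.07, 0.01, 0.77, np.float64(0.04)]
[-2.22, 0.01, 0.95, np.float64(0.04)]
[-2.34, 0.01, 1.15, np.float64(0.04)]
[-2.45, 0.01, 1.36, np.float64(0.04)]
[-2.53, 0.01, 1.58, np.float64(0.04)]
[-2.57, 0.01, 1.69, np.float64(0.04)]
[-2.59, 0.01, 1.8, np.float64(0.04)]
[-2.62, 0.01, 1.92, np.float64(0.04)]
[-2.63, 0.01, 2.04, np.float64(0.04)]
```

View pics/s1.png

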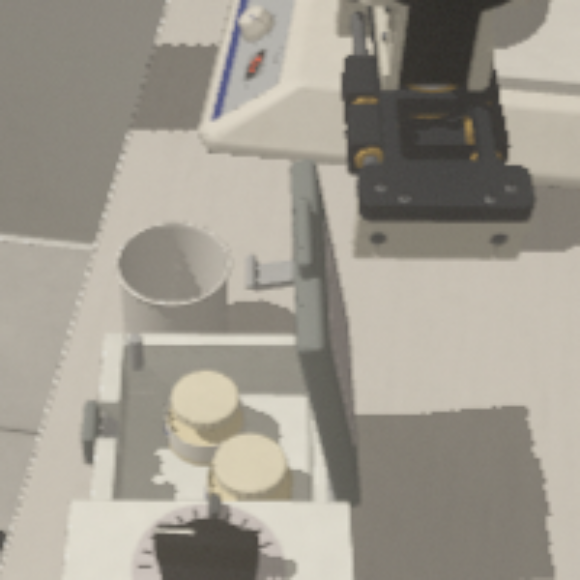

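The scene crop shows the lid still open (outer near corner about (322,345)) and the gripper body at about (445,200), behind the lid. I'll check that the projection of the TCP fits this.

```bash
python3 - <<'E'
from plan import *
d=load('scene1')
for n,p in dict(tcp=W(105,47,238),tip_near=W(105,26,238),body0=W(66,-49,304),body1=W(144,-49,304),edge=W(61,-28,258)).items():
    u=proj(d,p); print(n,(u[0]-190)*2.9,(u[1]-60)*2.9)
E
```

```text
tcp 394.4984484295565 269.0201517500511
tip_near 397.1697808093873 296.190475278187
body0 342.3542241081293 317.08974645674334
body1 503.14972709378816 318.2945770842044
edge 324.4474749472937 345.6127438663019
```

```bash
python3 - <<'E'
from plan import *
a=load('scene0')['img'].astype(int);b=load('scene1')['img'].astype(int)
m=(abs(a-b).max(2)>25)[60:260,190:390]
for r in range(60,130,2): print(int(r*2.9),''.join('#' if v else '.' for v in m[r,100:200]))
E
```

```text
174 .....................##############################################################.................
179 .......................############################################################.................
185 .......................###################################################################..........
191 .......................#############################################################################
197 .......................#############################################################################
203 .......................#############################################################################
208 .......................#############################################################################
214 .......................#############################################################################
220 .......................#############################################################################
226 .......................#############################################################################
232 .......................#######################
[... 1874 characters left out ...]
......................................................................
342 ....................................................................................................
348 ....................................................................................................
353 ....................................................................................................
359 ....................................................................................................
365 ....................................................................................................
371 ....................................................................................................
```

```bash
python3 - <<'E'
from plan import *
a=load('scene0')['img'].astype(int);d=snap('scene','scene2');b=d['img'].astype(int)
m=(abs(a-b).max(2)>10)[60:260,190:390]
for r in range(84,112,2): print(int(r*2.9),''.join('#' if v else '.' for v in m[r,100:200]))
w=snap('wrist','wrist2'); print(w['xyz'],w['rotation'],arm.get_state()['eef_pos'])
i=cv2.resize(w['img'],(768,576))
for p,c in [(W(61,-28,258),(255,0,0)),(W(61,122,258),(255,0,0)),(W(85,-125,115),(0,255,0)),(W(-85,-125,115),(0,255,0)),(W(105,47,238),(0,0,255))]:
    u=proj(w,p);print(u)
    if abs(u[0])<2000 and abs(u[1])<2000: cv2.drawMarker(i,(int(u[0]*1.5),int(u[1]*1.5)),c,0,14,2)
k=(cv2.resize(d['img'][80:200,280:440],(480,360)))
i[:240,:320]=cv2.resize(k,(320,240))
cv2.imwrite('pics/w2.png',i[:,:,::-1])
E
```

```text
243 .......................#############################################################################
249 #......................########################################################################.....
255 ....................................................................................................
261 .................#............................#.....................................................
266 ..................#.................................................................................
272 ................................#...................................................................
278 ....................................................................................................
284 ........................................................#...........................................
290 ..................#.............................................#....................#..............
295 .#...............................................................................................#..
301 ........#................#..............#...........#....................................#..........
307 ......#...#..............................................................#..........................
313 ....................................................................................................
319 .......#...............#.#.....#................#...........................#.......................
[ 0.67877948 -0.23446742  0.43481024] [ 2.86523946e+00 -8.06721966e-04 -1.42346804e+00] [ 0.60612518 -0.24601958  0.24485255]
(np.float64(359.0538545108981), np.float64(284.67776874934907))
(np.float64(151.58762822661242), np.float64(284.0528418348615))
(np.float64(399.9303277649382), np.float64(195.53809615739746))
(np.float64(381.8458601776891), np.float64(315.4892603670811))
(np.float64(255.61203611236402), np.float64(217.28678115196044))
```

View pics/w2.png

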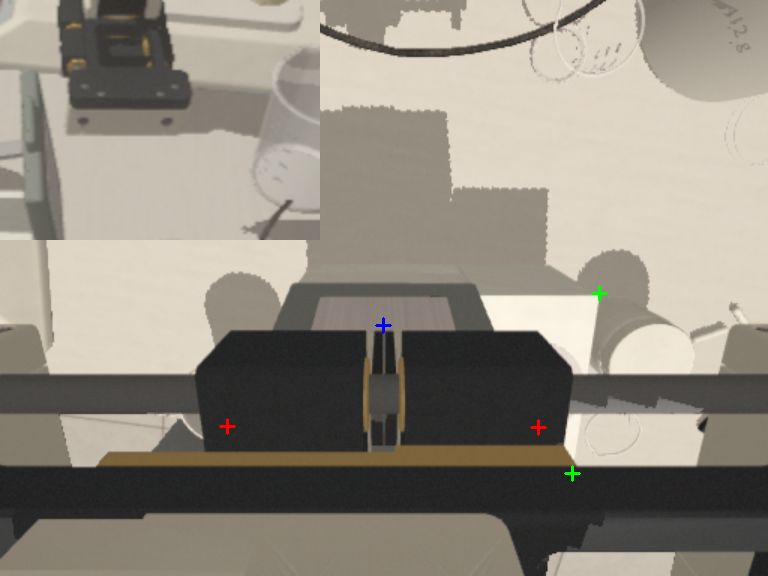

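The wrist view confirms the pose: the console corner sits on its predicted spot (600,293), the lid's outer face shows ahead of the tip at (383,325), and there is a gap between them. In the inset the gripper's end plate looks higher than I expected, so I'll check the top view numerically.

```bash
python3 - <<'E'
from plan import *
d=snap('top','top2'); m=(abs(d['img'].astype(int)-load('top0')['img'].astype(int)).max(2)>20).astype(np.uint8)
m=cv2.morphologyEx(m,cv2.MORPH_OPEN,np.ones((3,3)))
for r in range(90,215,4): print(r,''.join('#' if v else '.' for v in m[r,160:400:2]))
for p in [W(66,-49,304),W(144,-49,304),W(66,143,304),W(144,143,304),W(105,47,238)]: print(proj(d,p))
E
```

```text
90 ############################..##############################.#....########################.#############################
94 #################################....#################.......###########################################################
98 #############################################..#############.###########################################################
102 ############################################################.###########################################################
106 ############################################################.###########################################################
110 ###########################################################.#########.##################################################
114 ##########################################################....##########################################################
118 ######################################...............###################################################################
122 #############....############...######....................############.############################
[... 2520 characters left out ...]
#
206 ###########################..###########################################################################################
210 ############################.###########################################################################################
214 ###############...#########.#.##########.###############################################################################
(np.float64(300.33384752351014), np.float64(156.02569889388863))
(np.float64(295.80246448055897), np.float64(118.68151571399848))
(np.float64(207.15511882597858), np.float64(166.75312832367007))
(np.float64(203.1546103145593), np.float64(129.39102170635715))
(np.float64(252.40639964979388), np.float64(148.08603515294362))
```

Emit:
jog_arm:
  deltas:
    - [[-0.25,0,0,0],[-0.45,0,0,0],[-0.6,0,0,0],[-0.75,0,0.05,0],[-0.9,0,0.1,0],[-0.9,0,0.1,0]]

```text
t: 4.1
eef_pos: [0.5509, -0.2539, 0.2375]
ee_rot: [3.141, -0.001, 0.147]
force: [-1.7, 1.5, 6.4]
width: 0.0004
gripper_force: 3.4
```

```bash
python3 - <<'E'
from plan import *
s=arm.get_state(); print(s['t'],toI(s['eef_pos']),s['ee_rot'],s['force'])
d=snap('scene','scene3'); a=load('scene2')['img'].astype(int)
m=(abs(a-d['img'].astype(int)).max(2)>25)
for r in range(110,240,5): print(r,''.join('#' if v else '.' for v in m[r,250:380]))
E
```

```text
4.1 [ 52.95845591  46.57494762 237.54601974] [ 3.14081351e+00 -8.56893792e-04  1.47083030e-01] [-1.72471042  1.54593618  6.4231516 ]
110 .......................######################################....########....#########################################............
115 ......................#######################################....#.......##..#############################################........
120 ......................###########################################.................###########################################.....
125 ......................###########################################........###.......###########################################....
130 ......................############################.##############..................##########################################.....
135 .......................###########################################################................................................
140 .......................##################......#####..##########.....#####.....................................#####..............
145 ..................
[... 1842 characters left out ...]
..............#####......
215 .................................................###.....................................................................###......
220 ...................................................##......................................................................###...#
225 .....................................................#..........................................................................##
230 ................................................................................................................................##
235 .............................................................................................................................#####
```

```bash
python3 - <<'E'
from plan import *
s=arm.get_state(); print(s['t'],toI(s['eef_pos']),s['force'])
p0=s['eef_pos'];y0=s['ee_rot'][2]
rows([(lidtcp(a),th) for a in (1.2,1.1,1,.9,.8,.7,.6,.5,.4,.3,.25,.2,.15,.1,.05,0)],p0,y0)
E
```

```text
4.15 [ 52.96210743  46.61566614 237.47901996] [-2.57246644  1.61937264  7.23801762]
[-0.02, -0.01, 0.02, np.float64(0.04)]
[-0.25, -0.01, 0.09, np.float64(0.04)]
[-0.46, -0.01, 0.18, np.float64(0.04)]
[-0.67, -0.01, 0.3, np.float64(0.04)]
[-0.86, -0.01, 0.43, np.float64(0.04)]
[-1.04, -0.01, 0.58, np.float64(0.04)]
[-1.2, -0.01, 0.75, np.float64(0.04)]
[-1.34, -0.01, 0.94, np.float64(0.04)]
[-1.47, -0.01, 1.14, np.float64(0.04)]
[-1.57, -0.01, 1.35, np.float64(0.04)]
[-1.62, -0.01, 1.46, np.float64(0.04)]
[-1.66, -0.01, 1.57, np.float64(0.04)]
[-1.69, -0.01, 1.68, np.float64(0.04)]
[-1.72, -0.01, 1.79, np.float64(0.04)]
[-1.74, -0.01, 1.91, np.float64(0.04)]
[-1.76, -0.01, 2.02, np.float64(0.04)]
```

```bash
python3 - <<'E'
from plan import *
d=load('scene3'); w=snap('wrist','wrist3')
i=cv2.resize(d['img'][60:260,190:390],(400,400)); i=cv2.resize(d['img'][90:240,200:350],(400,400),interpolation=cv2.INTER_CUBIC)
j=cv2.resize(w['img'][130:330,150:350],(400,400))
for p in [W(43.5,47,237.5),W(43.5,26,237.5),W(43.5,68,237.5)]:
    u=proj(d,p); cv2.drawMarker(i,(int((u[0]-200)*2.667),int((u[1]-90)*2.667)),(255,0,0),0,8,1)
cv2.imwrite('pics/c3.png',np.hstack([i,j])[:,:,::-1])
E
```

```text
(no output)
```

View pics/c3.png

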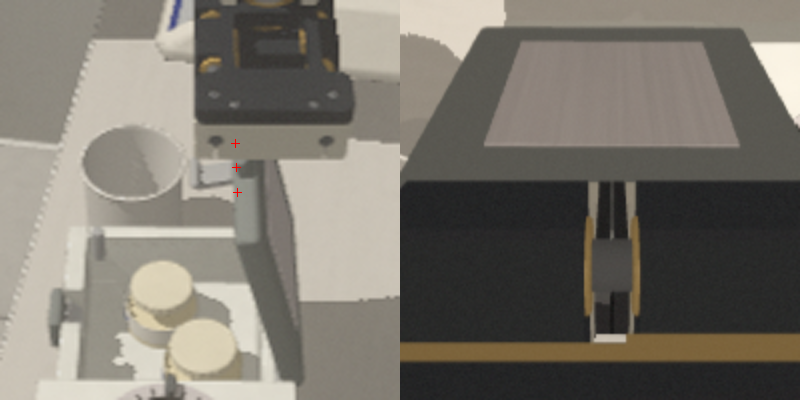

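The left half shows the lid near corner at (258,240). It has moved only about 4 px, roughly 0.04 rad, and no fingertip is visible at the red predicted spots. I'll test the robot's reported height against the wrist camera using the lid's hinge-end corners, crop (85,28) and (345,28).

```bash
python3 - <<'E'
from plan import *
w=load('wrist3');print(w['xyz'],w['rotation'],foc(w))
print('obs',(192.5,144),(322.5,144))
for a in(1.2,1.32):
  for y in(122,-28): print(a,proj(w,W(78-2*np.cos(a)+16*np.sin(a),y,100+2*np.sin(a)+16*np.cos(a))))
# panel/lid edges lines in wrist3
g=cv2.cvtColor(w['img'],cv2.COLOR_RGB2GRAY)
print(g[140:230:2,256-40]); print(g[200,180:330:3])
# where tip of fingers is in image: predicted tips
for z in (237.5,270): print(proj(w,W(53,47,z)))
d=load('scene3')
for z in (.30,.34,.38,.42,.46):
  print(z,[toI(onz(d,u,149,z)).round() for u in (275,327)],[toI(onz(load('scene1'),u,148,z)).round() for u in (316,369)])
E
```

```text
[ 0.62416014 -0.24238901  0.42851286] [ 2.86530096e+00 -4.35097345e-04 -1.42373936e+00] 281.05095326753434
obs (192.5, 144) (322.5, 144)
1.2 (np.float64(189.46641158007236), np.float64(141.80199466112103))
1.2 (np.float64(321.9483518364884), np.float64(142.29578853290352))
1.32 (np.float64(189.77128220448043), np.float64(140.91095707228845))
1.32 (np.float64(321.6462180034293), np.float64(141.4030910656207))
[144 144  89  88  88 105 132 131 130 132 133 134 133 134 134 133 132 133
 134 134 136 135 133 133 133 134 132 135 132 133 133 144  90  87  88  90
  88  88  86  87  59  40  37  39  36]
[ 88  89  87  87 113 132 132 132 136 133 132 134 133 133 133 136 133 135
 139 136 136 133 135 137 135 133 133 135 133 132 133 136 132 131 135 132
 133 132 135 136 134 132 134 133 134 132 132  87  87  87]
(np.float64(255.70938091418606), np.float64(216.12696621009553))
(np.float64(255.76224997339764), np.float64(235.34273462374495))
0.3 [array([ 19.,  -6., 300.]), array([ 96.,  -5., 300.])] [array([ 80.,  -3., 300.]), array([158.,  -2., 300.])]
0.34 [array([ 19., -45., 340.]), array([ 89., -44., 340.])] [array([ 74., -42., 340.]), array([146., -41., 340.])]
0.38 [array([ 18., -83., 380.]), array([ 82., -83., 380.])] [array([ 69., -81., 380.]), array([134., -81., 380.])]
0.42 [array([  17., -122.,  420.]), array([  75., -122.,  420.])] [array([  63., -121.,  420.]), array([ 122., -120.,  420.])]
0.46 [array([  16., -161.,  460.]), array([  68., -161.,  460.])] [array([  57., -160.,  460.]), array([ 110., -159.,  460.])]
```

The wrist camera's height checks out to about 3 mm. But the end plate triangulates 102 mm above the reported TCP, no tip shows, and the upward force says the fingers are resting on the lip. So the tip must be effectively about 30 mm higher than I assumed. I'll back off and come in lower, at a height that is safe either way.

Emit:
jog_arm:
  deltas:
    - [[0,0,-0.2,0],[0.5,0,-0.2,0],[1.0,0,-0.2,0],[1.1,0,0.2,0],[1.1,0,0.45,0],[1.1,0,0.45,0]]

```text
t: 4.95
eef_pos: [0.6158, -0.2438, 0.2081]
ee_rot: [-3.141, 0.003, 0.147]
force: [0.2, 0.9, -0.1]
width: 0.0004
gripper_force: 0.0
```

```bash
python3 - <<'E'
from plan import *
s=arm.get_state(); print(s['t'],toI(s['eef_pos']),s['force'])
d=snap('scene','scene4'); a=load('scene0')['img'].astype(int)
m=(abs(a-d['img'].astype(int)).max(2)>15)
for r in range(130,190,3): print(r,''.join('#' if v else '.' for v in m[r,280:390]))
for y in(-49,): print([proj(d,W(x,y,z)) for x in(76,154) for z in(278,314)])
print(proj(d,W(120,26,212)),proj(d,W(105,26,212)),proj(d,W(120,26,248)))
E
```

```text
4.95 [118.6222178   47.23966712 208.09325068] [ 0.21203312  0.93168252 -0.12982126]
130 .......####....###.####.............##########################################################################
133 .......####.#####..####..............#########################################################################
136 .......####.#####...####................######################################################################
139 .......####.#####.##.####...............######################################################################
142 .......####.#####.#######...............######################################################################
145 .......####.#####..#######..............######################################################################
148 .......####..####..###..##..............############################################################..........
151 ##.....########....###.####.............###########################################################...........
154 ........######.....####..###............####################################################
[... 1037 characters left out ...]
................
184 .........####.........####....##..............................................................................
187 ..........####.........###....................................................................................
[(np.float64(313.61550656750745), np.float64(181.28605130141963)), (np.float64(315.7541441179334), np.float64(164.62234209721896)), (np.float64(367.43237948085135), np.float64(181.726755927121)), (np.float64(371.91964679981294), np.float64(165.02750085230585))]
(np.float64(334.3400198055392), np.float64(172.78898238082505)) (np.float64(325.3110748577442), np.float64(172.71961486832325)) (np.float64(336.98205496322777), np.float64(157.9738897038603))
```

Emit:
jog_arm:
  deltas:
    - [[-0.3,0,0,0],[-0.6,0,0,0],[-0.75,0,0,0],[-0.9,0,0,0],[-1.05,0,0,0],[-1.05,0,0,0]]

```text
t: 5.75
eef_pos: [0.5541, -0.2532, 0.2096]
ee_rot: [3.142, -0.0, 0.147]
force: [-0.5, -0.3, 0.1]
width: 0.001
gripper_force: 0.0
```

```bash
cat > lid.py <<'E'
import sys
from plan import *
s=arm.get_state(); print(s['t'],toI(s['eef_pos']).round(1),s['force'].round(1))
d=snap('scene',sys.argv[1])
# lid front edge near corner (outer) predictions vs intensity row
g=cv2.cvtColor(d['img'],cv2.COLOR_RGB2GRAY)
for a in np.arange(1.4,-.01,-.1):
    x=78-158*np.cos(a)+16*np.sin(a); z=100+158*np.sin(a)+16*np.cos(a); u=proj(d,W(x,-28,z)); print(round(a,2),np.round(u),end=' ')
print()
cv2.imwrite('pics/l.png',d['img'][:,:,::-1])
E
python3 lid.py scene5; python3 - <<'E'
from plan import *
a=load('scene5')['img'].astype(int)
for r in range(172,250,4): print(r,' '.join(str(v) for v in a[r,256:340:3].mean(1).astype(int)))
E
```

```text
5.75 [ 56.2  46.8 209.6] [-0.5 -0.3  0.1]
1.4 [306. 179.] 1.3 [295. 180.] 1.2 [285. 181.] 1.1 [275. 183.] 1.0 [266. 186.] 0.9 [257. 189.] 0.8 [249. 193.] 0.7 [242. 197.] 0.6 [235. 201.] 0.5 [230. 206.] 0.4 [225. 211.] 0.3 [222. 216.] 0.2 [219. 221.] 0.1 [218. 226.] -0.0 [217. 231.] 
172 131 129 127 124 126 128 127 126 134 147 145 114 88 124 118 120 119 108 173 194 192 194 193 192 194 193 193 193
176 217 216 218 216 215 216 218 217 195 148 147 117 87 124 120 118 118 116 165 192 194 194 193 193 193 193 192 193
180 146 148 150 147 145 147 147 145 143 146 143 114 88 109 120 119 118 119 159 192 193 194 194 192 195 193 193 193
184 149 150 149 148 148 148 144 143 145 98 95 96 91 90 123 121 119 119 142 193 194 194 194 194 193 192 193 193
188 175 201 201 168 146 147 146 146 145 127 95 95 93 89 99 120 118 120 123 194 194 194 195 193 194 193 193 193
192 207 206 206 206 207 152 147 145 147 145 102 97 95 90 87 124 120 120 106 193 194 194 193 193 193 193 193 193
196 206 205 207 205 205 192 198 204 202 202 187 100 96 94 90 91 120 120 90 193 194 193 193 193 194 194 193 194
200 205 205 204 204 203 15
[... 728 characters left out ...]
128 128 128 126 126 128 127
228 216 214 178 196 168 202 204 203 192 144 135 130 146 147 199 214 98 97 94 110 128 127 128 127 127 126 126 127
232 208 205 130 114 205 187 162 161 161 160 159 154 161 160 195 214 159 122 101 108 127 128 127 127 129 126 127 125
236 167 195 118 107 128 193 205 219 219 218 216 217 218 218 215 215 215 215 186 129 129 128 127 127 126 127 125 126
240 77 76 77 77 87 184 145 192 198 217 218 216 215 217 217 216 216 217 192 128 129 128 127 126 125 127 127 126
244 113 79 79 76 75 76 76 72 196 197 216 217 217 218 218 217 216 216 192 128 128 129 126 127 127 125 128 126
248 75 76 75 77 77 75 76 73 113 195 200 216 217 218 217 217 217 217 207 129 128 127 129 128 126 126 125 124
```

Emit:
jog_arm:
  deltas:
    - [[-0.1,0,0,0],[-0.2,0,0,0],[-0.2,0,0,0]]

```text
t: 6.18
eef_pos: [0.5422, -0.2549, 0.2094]
ee_rot: [-3.142, 0.0, 0.147]
force: [0.6, 0.1, 0.4]
width: 0.0003
gripper_force: 0.0
```

```bash
python3 lid.py scene6|head -1; python3 - <<'E'
from plan import *
for f in('scene5','scene6'):
  a=load(f)['img'].astype(int)
  for r in (172,180,184,188): print(f,r,' '.join(str(v) for v in a[r,276:300].mean(1).astype(int)))
E
```

```text
6.175 [ 44.2  46.8 209.4] [0.6 0.1 0.4]
scene5 172 128 126 129 127 134 143 147 147 147 146 145 142 130 114 95 89 88 93 112 124 120 119 118 119
scene5 180 146 145 145 146 143 141 146 146 146 144 143 141 131 114 98 90 88 90 90 109 123 119 120 117
scene5 184 145 143 145 146 145 136 114 98 96 97 95 94 96 96 94 92 91 89 90 90 97 115 123 120
scene5 188 145 146 145 145 145 144 146 127 104 99 95 98 96 95 95 95 93 93 91 89 89 90 99 112
scene6 172 148 147 147 145 139 125 108 91 90 89 88 91 111 124 120 120 119 119 121 119 121 120 119 117
scene6 180 148 148 147 146 140 129 111 92 88 89 87 87 95 114 123 122 120 120 120 120 119 120 119 120
scene6 184 111 105 100 96 96 94 96 92 93 91 88 90 90 88 86 108 125 121 119 122 117 121 120 120
scene6 188 127 100 97 96 97 95 96 95 95 93 93 90 92 89 90 89 89 98 113 119 121 120 120 119
```

```bash
python3 - <<'E'
from plan import *
s=arm.get_state(); p0=s['eef_pos'];y0=s['ee_rot'][2]
for a in (1.2,1.1,1,.9,.8,.7,.6,.5,.4): print(a,end=' ');rows([(lidtcp(a,y=46.8)-[0,0,.038],th)],p0,y0)
E
```

```text
1.2 [0.12, -0.0, 0.19, np.float64(0.04)]
1.1 [-0.1, -0.0, 0.26, np.float64(0.04)]
1 [-0.32, -0.0, 0.35, np.float64(0.04)]
0.9 [-0.52, -0.0, 0.46, np.float64(0.04)]
0.8 [-0.71, -0.0, 0.6, np.float64(0.04)]
0.7 [-0.89, -0.0, 0.75, np.float64(0.04)]
0.6 [-1.05, -0.0, 0.92, np.float64(0.04)]
0.5 [-1.2, -0.01, 1.1, np.float64(0.04)]
0.4 [-1.32, -0.01, 1.3, np.float64(0.04)]
```

Emit:
jog_arm:
  deltas:
    - [[0.1,0,0.05,0],[0.1,0,0.2,0],[0.0,0,0.25,0],[-0.1,0,0.25,0],[-0.2,0,0.3,0],[-0.3,0,0.35,0],[-0.4,0,0.4,0],[-0.5,0,0.45,0]]

```text
t: 7.22
eef_pos: [0.5126, -0.2593, 0.1822]
ee_rot: [-3.142, -0.0, 0.147]
force: [0.1, 0.4, 0.4]
width: 0.0003
gripper_force: 0.6
```

```bash
python3 lid.py scene7; python3 - <<'E'
from plan import *
a=load('scene7')['img'].astype(int)
for r in range(180,204,4): print(r,' '.join(str(v) for v in a[r,238:300,:].mean(1).astype(int)[::2]))
E
```

```text
7.225 [ 14.3  46.7 182.2] [0.1 0.4 0.4]
1.4 [306. 179.] 1.3 [295. 180.] 1.2 [285. 181.] 1.1 [275. 183.] 1.0 [266. 186.] 0.9 [257. 189.] 0.8 [249. 193.] 0.7 [242. 197.] 0.6 [235. 201.] 0.5 [230. 206.] 0.4 [225. 211.] 0.3 [222. 216.] 0.2 [219. 221.] 0.1 [218. 226.] -0.0 [217. 231.] 
180 115 149 150 149 148 150 144 147 146 131 97 96 94 95 94 171 130 132 132 131 130 130 123 124 123 122 121 121 120 123 127
184 110 143 150 149 151 149 142 147 147 128 96 96 95 94 93 166 132 132 132 131 133 131 131 132 127 126 121 121 122 122 121
188 143 141 143 148 148 147 142 146 145 131 96 96 94 96 94 94 94 126 133 132 132 131 132 132 130 130 130 124 124 123 120
192 146 143 145 144 144 147 134 115 99 95 99 99 96 96 96 96 93 95 94 109 133 133 132 131 133 130 130 130 128 129 124
196 144 146 145 144 142 154 209 207 148 98 93 95 98 98 98 96 95 94 95 95 95 94 126 134 132 131 132 131 130 129 129
200 143 143 144 144 145 157 205 206 205 206 197 119 95 95 95 98 96 98 95 96 95 95 95 93 109 133 133 131 129 131 131
```

```bash
python3 - <<'E'
from plan import *
s=arm.get_state(); p0=s['eef_pos'];y0=s['ee_rot'][2]
for a in (1.1,1.05,1,.9,.8,.7,.6,.5,.4): print(a,end=' ');rows([(lidtcp(a,y=46.7,r=135)-[0,0,.055],th)],p0,y0)
E
```

```text
1.1 [0.45, 0.0, 0.15, np.float64(0.04)]
1.05 [0.35, 0.0, 0.2, np.float64(0.04)]
1 [0.24, 0.0, 0.24, np.float64(0.04)]
0.9 [0.04, 0.0, 0.35, np.float64(0.04)]
0.8 [-0.14, 0.0, 0.48, np.float64(0.04)]
0.7 [-0.32, 0.0, 0.63, np.float64(0.04)]
0.6 [-0.47, 0.0, 0.79, np.float64(0.04)]
0.5 [-0.61, -0.0, 0.97, np.float64(0.04)]
0.4 [-0.73, -0.0, 1.16, np.float64(0.04)]
```

Emit:
jog_arm:
  deltas:
    - [[0.25,0,0.0,0],[0.3,0,0.2,0],[0.2,0,0.28,0],[0.1,0,0.33,0],[0.0,0,0.4,0],[-0.1,0,0.45,0],[-0.2,0,0.52,0],[-0.2,0,0.52,0]]

```text
t: 8.28
eef_pos: [0.5002, -0.2611, 0.1509]
ee_rot: [-3.141, 0.001, 0.147]
force: [0.3, -1.5, -0.1]
width: 0.0006
gripper_force: 0.0
```

```bash
python3 lid.py scene8 | head -1; python3 - <<'E'
from plan import *
a=load('scene8')['img'].astype(int)
for r in range(180,208,3): print(r,' '.join(str(v) for v in a[r,226:280,:].mean(1).astype(int)[::2]))
E
```

```text
8.275 [  1.7  46.7 150.9] [ 0.3 -1.5 -0.1]
180 216 216 214 179 130 143 136 132 130 130 130 131 129 130 129 129 129 129 130 129 129 130 129 128 129 127 129
183 215 215 207 173 140 144 146 134 116 81 79 119 130 129 130 129 130 130 129 128 129 129 128 128 131 127 130
186 216 215 214 136 140 145 149 134 134 131 122 130 130 130 130 130 129 129 128 129 129 128 129 129 129 128 128
189 215 214 216 130 137 144 143 121 122 121 121 120 121 133 140 141 141 141 142 142 140 140 141 141 139 139 137
192 215 214 214 127 135 146 142 114 113 112 112 113 111 152 158 159 158 158 158 156 158 160 159 156 157 156 157
195 216 216 209 126 140 147 138 114 112 113 113 113 113 112 110 111 142 156 159 158 158 158 156 157 159 158 145
198 190 193 177 128 144 146 138 113 113 113 113 113 113 111 111 112 109 111 110 136 155 160 158 156 158 155 156
201 141 144 145 124 142 128 107 106 112 113 115 114 112 114 113 111 112 112 112 112 111 109 124 154 158 157 155
204 133 129 139 132 129 100 96 98 101 100 106 110 112 114 113 113 113 113 113 110 112 109 110 112 112 116 153
207 126 127 129 130 146 145 146 139 110 98 99 97 98 103 108 111 114 113 112 110 113 112 111 112 111 112 109
```

```bash
python3 - <<'E'
from plan import *
s=arm.get_state(); p0=s['eef_pos'];y0=s['ee_rot'][2]
for a in (.6,.5,.4,.3,.2,.15,.1,0): print(a,end=' ');rows([(lidtcp(a,y=46.7,r=138)-[0,0,.034],th)],p0,y0)
E
```

```text
0.6 [-0.32, -0.0, -0.1, np.float64(0.04)]
0.5 [-0.47, -0.0, 0.08, np.float64(0.04)]
0.4 [-0.59, -0.0, 0.28, np.float64(0.04)]
0.3 [-0.69, -0.0, 0.48, np.float64(0.04)]
0.2 [-0.78, -0.0, 0.7, np.float64(0.04)]
0.15 [-0.81, -0.0, 0.81, np.float64(0.04)]
0.1 [-0.84, -0.0, 0.92, np.float64(0.04)]
0 [-0.88, -0.0, 1.15, np.float64(0.04)]
```

Emit:
jog_arm:
  deltas:
    - [[0,0,-0.15,0],[-0.3,0,-0.15,0],[-0.55,0,-0.1,0],[-0.55,0,0.0,0],[-0.6,0,0.1,0],[-0.65,0,0.2,0],[-0.7,0,0.3,0],[-0.7,0,0.3,0]]

```text
t: 9.32
eef_pos: [0.4591, -0.267, 0.1324]
ee_rot: [-3.141, 0.001, 0.147]
force: [0.5, 0.3, 0.2]
width: 0.0005
gripper_force: 0.0
```

```bash
python3 lid.py scene9 | head -1; python3 - <<'E'
from plan import *
a=load('scene9')['img'].astype(int)
for r in range(195,236,3): print(r,' '.join(str(v) for v in a[r,206:270,:].mean(1).astype(int)[::2]))
E
```

```text
9.325 [-39.8  46.7 132.4] [0.5 0.3 0.2]
195 175 196 200 175 133 136 144 136 131 131 132 131 132 131 132 130 131 131 130 130 130 131 131 130 129 129 130 129 129 127 127 126
198 195 193 198 199 197 197 197 159 143 142 138 128 128 126 130 128 128 176 181 181 182 183 183 184 164 130 129 126 128 127 127 127
201 207 198 198 198 199 197 181 145 132 147 135 129 129 129 128 129 127 155 182 182 181 182 182 181 180 180 176 128 132 131 143 142
204 193 198 199 198 197 198 178 143 134 146 133 129 129 128 128 127 129 125 128 161 181 178 182 182 181 179 129 128 130 129 180 178
207 197 198 198 197 198 198 164 144 133 147 133 131 129 129 130 128 128 129 129 129 128 127 129 129 123 142 153 128 132 129 166 182
210 197 198 197 197 197 198 159 142 134 147 131 130 131 130 130 129 130 129 128 128 130 128 129 128 128 128 128 95 92 94 124 129
213 197 197 197 197 198 198 156 102 127 136 122 123 127 130 131 129 129 130 129 130 130 128 129 129 129 128 112 95 94 92 113 128
216 198 196 198 198 198 198 169 99 117 104 102 100 104 106 111 115 120 123 126 128 128 130 129 130 129 129 127 94 94 93 96 122
219 199 198 199 198 198 197 184 122 185 216 217 207 111 104 102 99 99 100 101 100 105 111 116 122 124 125 129 95 95 95 95 93
222 198 198 198 198 198 198 196 198 211 216 216 210 129 141 147 147 147 148 134 114 119 108 96 97 99 98 94 97 98 97 97 95
225 198 198 198 197 198 197 197 198 215 216 216 201 131 142 148 148 148 149 188 219 215 214 217 216 217 196 156 121 96 93 95 96
228 198 199 199 198 198 195 195 196 216 216 215 197 134 144 148 148 148 148 147 149 149 146 184 217 219 219 218 203 146 137 134 133
231 198 199 198 198 197 200 200 198 217 216 216 190 139 149 152 152 151 150 148 149 150 150 193 217 218 218 218 197 100 91 121 135
234 198 199 199 198 215 224 223 222 222 223 221 222 222 223 223 223 222 222 221 222 222 222 220 219 211 201 198 199 129 118 119 137
```

Emit:
jog_arm:
  deltas:
    - [[0,0,0.1,0],[0,0,0.2,0],[-0.05,0,0.3,0],[-0.1,0,0.4,0],[-0.1,0,0.5,0],[-0.1,0,0.5,0]]

```text
t: 10.12
eef_pos: [0.4533, -0.268, 0.1026]
ee_rot: [-3.141, 0.001, 0.147]
force: [0.5, 0.9, -0.2]
width: 0.0006
gripper_force: 0.0
```

Emit:
jog_arm:
  deltas:
    - [[0,0,0.05,0],[0,0,0.1,0],[0,0,0.15,0]]

```text
t: 10.5
eef_pos: [0.4529, -0.2683, 0.0948]
ee_rot: [3.141, 0.001, 0.147]
force: [-6.4, 0.1, 10.4]
width: 0.0005
gripper_force: 5.3
```

```bash
python3 lid.py sceneA | head -1; python3 - <<'E'
from plan import *
a=load('sceneA')['img'].astype(int)
for r in range(201,246,3): print(r,' '.join(str(v) for v in a[r,206:270,:].mean(1).astype(int)[::2]))
E
```

```text
10.5 [-46.1  46.3  94.8] [-6.4  0.1 10.4]
201 210 177 70 68 67 67 65 66 65 66 65 64 63 63 62 65 62 61 59 62 61 61 59 62 57 60 108 129 131 130 131 130
204 193 182 136 136 132 131 132 132 134 132 133 132 131 132 131 132 131 131 131 131 131 130 131 129 131 132 129 130 130 131 131 130
207 197 199 166 137 135 101 123 133 132 132 133 132 134 132 131 132 132 131 131 131 131 133 100 89 124 132 130 141 130 130 129 128
210 198 198 180 147 146 149 140 134 132 133 133 134 134 133 137 140 140 137 136 136 136 136 134 130 131 135 165 171 130 129 129 130
213 199 198 199 199 199 198 158 145 140 142 140 142 140 140 176 201 200 200 199 200 199 198 143 130 132 193 196 171 130 130 130 129
216 199 197 199 199 199 199 174 144 141 143 142 142 142 142 142 140 142 142 141 141 141 140 117 100 102 131 146 160 138 132 130 136
219 200 199 199 199 199 199 177 143 143 143 143 143 142 141 142 142 142 141 142 141 142 142 122 96 96 121 141 140 120 95 93 94
222 198 200 200 199 199 198 167 143 143 142 143 143 143 143 142 141 142 141 141 142 143 141 121 96 94 138 140 135 97 97 94 94
225 199 200 199 199 198 199 151 141 14
[... 151 characters left out ...]
9 120 123 127 128 130 131 121 100 100 101 101 100 102 99 101 100
231 200 200 199 199 199 199 201 173 176 167 135 124 116 117 113 114 111 106 102 104 102 100 102 100 95 97 96 97 87 83 92 96
234 199 200 199 199 216 225 224 223 223 224 223 222 223 224 225 224 223 222 222 224 151 150 149 148 142 134 134 133 90 85 119 138
237 200 200 199 199 220 225 223 224 223 224 224 224 224 224 226 226 226 224 222 222 216 200 197 175 150 118 117 129 102 83 126 107
240 200 199 199 197 223 224 224 224 223 224 225 225 225 225 224 224 225 225 216 180 160 160 189 148 108 73 73 70 71 71 71 85
243 200 200 199 190 223 222 223 224 224 224 224 224 224 223 223 224 225 206 187 168 169 203 203 217 217 164 74 74 72 72 72 72
```

Emit:
jog_arm:
  deltas:
    - [[0,0,0.04,0],[0,0,0.08,0],[0,0,0.12,0]]

```text
t: 10.92
eef_pos: [0.4529, -0.2683, 0.0873]
ee_rot: [3.141, 0.001, 0.147]
force: [-1.9, -0.7, 3.9]
width: 0.0005
gripper_force: 1.9
```

Emit:
jog_arm:
  deltas:
    - [[0,0,0.03,0],[0,0,0.06,0],[0,0,0.06,0]]

```text
t: 11.3
eef_pos: [0.4533, -0.2682, 0.084]
ee_rot: [3.141, 0.001, 0.147]
force: [-4.3, 0.3, 10.4]
width: 0.0008
gripper_force: 5.2
```

Emit:
jog_arm:
  deltas:
    - [[0,0,0.02,0],[0,0,0.04,0],[0,0,0.04,0]]

```text
t: 11.68
eef_pos: [0.4534, -0.2684, 0.0836]
ee_rot: [3.14, -0.0, 0.148]
force: [-12.0, 6.4, 29.2]
width: 0.0006
gripper_force: 14.7
```

Emit:
jog_arm:
  deltas:
    - [[0,0,-0.1,0],[0,0,-0.4,0],[0,0,-1.0,0],[0.2,0.4,-1.6,0],[0.5,1.2,-1.6,0],[0.8,2.0,-1.6,0]]
  grip: 40

```text
t: 12.42
eef_pos: [0.5204, -0.3807, 0.1776]
ee_rot: [3.141, -0.002, 0.148]
force: [-0.2, 0.1, -0.1]
width: 0.0398
gripper_force: 0.0
```

```bash
python3 - <<'E'
from plan import *
s=arm.get_state(); print(s['t'],s['eef_pos'],s['ee_rot'],toI(s['eef_pos']).round(1),s['force'].round(1),s['q'].round(2))
d=snap('scene','sceneB');a=d['img'].astype(int)
for r in range(216,240,2): print(r,' '.join(str(v) for v in a[r,206:256,:].mean(1).astype(int)[::2]))
for an in(0,.01,.03,.1):
    x=78-158*np.cos(an)+16*np.sin(an); z=100+158*np.sin(an)+16*np.cos(an); print(an,proj(d,W(x,-28,z)),proj(d,W(x,122,z)))
c=W(0,-77.5,200);print('dial',c)
w=snap('wrist','wB'); print(w['xyz'],w['rotation']); print([proj(w,W(*p)) for p in((0,-77.5,152),(0,-41.5,126),(-36,-77.5,126))])
E
```

```text
12.425 [ 0.5204306  -0.38072166  0.17764126] [ 3.14088099e+00 -2.29159669e-03  1.48094763e-01] [  4.7 -74.6 177.6] [-0.2  0.1 -0.1] [-0.33  0.32 -0.09 -0.   -1.16  2.05]
216 202 200 202 201 201 202 179 148 147 147 147 147 146 145 205 121 72 70 77 81 80 80 78 77 79
218 201 202 202 201 201 201 180 148 148 148 147 146 147 146 123 83 81 82 83 82 81 79 80 79 78
220 202 201 203 202 202 201 169 149 148 147 148 148 147 147 101 85 84 83 83 84 81 80 81 80 79
222 202 203 202 201 201 201 171 148 148 147 147 148 147 148 95 85 83 83 84 83 83 82 79 82 80
224 201 202 201 201 202 200 160 148 148 147 146 147 148 148 94 85 83 82 82 82 81 81 83 80 80
226 201 202 202 202 202 199 156 148 149 147 147 147 147 147 87 86 84 103 102 83 83 81 80 82 81
228 202 202 202 202 202 199 158 148 148 148 148 148 148 146 88 87 87 116 104 83 84 85 82 82 80
230 203 203 201 202 199 200 141 136 136 138 138 137 137 133 89 87 86 85 85 85 81 89 89 82 81
232 203 202 202 201 205 212 193 181 181 182 177 174 175 173 86 89 86 87 85 85 88 116 112 81 82
234 203 201 202 202 219 227 227 225 226 226 225 225 225 226 88 87 85 88 84 85 84 87
[... 357 characters left out ...]
684085), np.float64(230.26425095913385)) (np.float64(222.63358453901483), np.float64(167.06261108796147))
0.03 (np.float64(216.97674669771817), np.float64(229.25563674826134)) (np.float64(222.7156734879099), np.float64(165.9857034167887))
0.1 (np.float64(217.52634705618138), np.float64(225.7040974007028)) (np.float64(223.26318320825376), np.float64(162.19750032114723))
dial [ 0.51619438 -0.38424358  0.2       ]
[ 0.59557816 -0.37369335  0.36679385] [ 2.86518052e+00 -1.60205628e-03 -1.42391939e+00]
[(np.float64(253.66834642723984), np.float64(212.32156995809817)), (np.float64(213.88074496053076), np.float64(202.10499031116046)), (np.float64(253.7351542764357), np.float64(238.71595068742755))]
```

The lid corner now reads about (217,231), matching the 0 to 0.01 rad projection with the gripper off it, so the catch is holding. Next I'll step back so the wrist camera sees the dial.

Emit:
jog_arm:
  deltas:
    - [[-0.4,0,-0.2,0],[-0.8,0,-0.4,0],[-0.8,0,-0.4,0],[-0.8,0,-0.4,0]]

```text
t: 13.02
eef_pos: [0.4709, -0.3866, 0.2022]
ee_rot: [3.141, -0.002, 0.147]
force: [0.1, -0.2, 0.1]
width: 0.0398
gripper_force: 0.0
```

```bash
python3 - <<'E'
from plan import *
s=arm.get_state(); print(s['t'],toI(s['eef_pos']).round(1),s['ee_rot'])
w=snap('wrist','wC'); f=foc(w)
# rectify plane z=.126 and z=.152 around nominal dial centre, incubator axes: 4 px/mm, img up=+x(inc), left=+y
def rect(z):
    S=4;n=100*S
    src=[];dst=[]
    for x,y in((-50,-50),(50,-50),(50,50),(-50,50)):
        src.append(proj(w,W(x,-77.5+y,z))); dst.append(((50-y)*S,(50-x)*S))
    H=cv2.getPerspectiveTransform(np.float32(src),np.float32(dst)); return cv2.warpPerspective(w['img'],H,(n,n),flags=cv2.INTER_CUBIC)
cv2.imwrite('pics/rect.png',np.hstack([rect(126),rect(152)])[:,:,::-1])
E
```

```text
13.025 [-45.1 -73.3 202.2] [ 3.14068019e+00 -1.92069635e-03  1.47021301e-01]
```

View pics/rect.png

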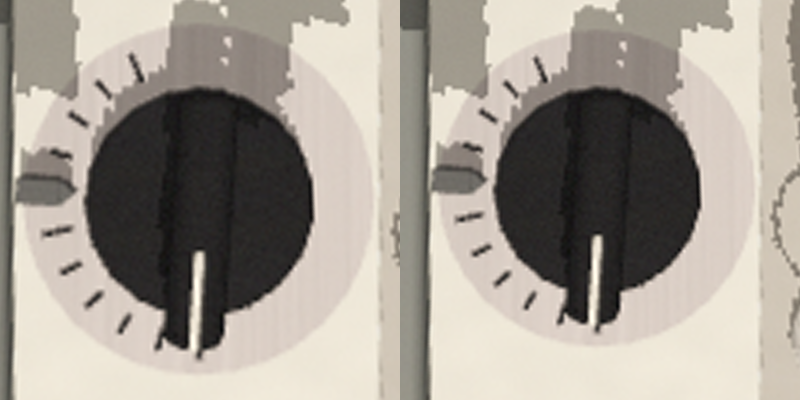

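The rectified view shows the skirt circle centred at (200,200), right on the predicted axis, with radius 28 mm. The tab tip is at (75,191), so the tab is at about 1.63 rad. The white line runs from (597,237) to (596,331), so the dial is at about 0.03 rad. Next I'll approach the bar.

Emit:
jog_arm:
  deltas:
    - [[0.4,0.05,0.2,0.4],[0.75,0.07,0.4,0.4],[0.75,0.07,0.8,0.4],[0.75,0.07,1.1,0.4],[0.75,0.07,1.2,0.4],[0.75,0.07,1.2,0.4]]

```text
t: 13.82
eef_pos: [0.5163, -0.3844, 0.1288]
ee_rot: [-3.141, 0.001, 0.112]
force: [0.1, -0.0, 0.3]
width: 0.0399
gripper_force: 0.0
```

Emit:
jog_arm:
  deltas:
    - [[0,0,0.1,0],[0,0,0.2,0],[0,0,0.3,0],[0,0,0.4,0],[0,0,0.4,0]]

```text
t: 14.45
eef_pos: [0.516, -0.3842, 0.1043]
ee_rot: [-3.141, 0.001, 0.112]
force: [-0.5, 0.1, -0.6]
width: 0.0401
gripper_force: 0.0
```

```bash
python3 - <<'E'
from plan import *
s=arm.get_state(); print(s['t'],toI(s['eef_pos']).round(1),s['ee_rot'],s['force'],s['q'].round(2))
E
```

```text
14.45 [-1.000e-01 -7.740e+01  1.043e+02] [-3.14102859e+00  1.00740777e-03  1.12119241e-01] [-0.5422234   0.11260968 -0.61044466] [-0.34  0.38 -0.18 -0.   -1.02  2.02]
```

Emit:
jog_arm:
  deltas:
    - [[0,0,0,0],[0,0,0,0],[0,0,0,0],[0,0,0,0],[0,0,0,0],[0,0,0,0]]
  grip: 5
  squeeze: 20

```text
t: 15.2
eef_pos: [0.5166, -0.3846, 0.1052]
ee_rot: [3.141, -0.0, 0.112]
force: [-0.4, -2.2, 0.1]
width: 0.0139
gripper_force: 19.9
```

Emit:
jog_arm:
  deltas:
    - [[0,0,0,1],[0,0,0,2.5],[0,0,0,4],[0,0,0,5.5],[0,0,0,7],[0,0,0,8.5],[0,0,0,10],[0,0,0,11]]

```text
t: 16.2
eef_pos: [0.5161, -0.3859, 0.1052]
ee_rot: [3.14, -0.001, -0.851]
force: [-1.5, -9.2, -2.1]
width: 0.0137
gripper_force: 19.9
```

Emit:
jog_arm:
  deltas:
    - [[0,0,0,1],[0,0,0,2.5],[0,0,0,4],[0,0,0,5.5],[0,0,0,6.6],[0,0,0,7.2],[0,0,0,7.2]]

```text
t: 17.08
eef_pos: [0.5151, -0.3863, 0.1052]
ee_rot: [3.14, -0.002, -1.477]
force: [-3.3, -9.5, -0.4]
width: 0.0138
gripper_force: 19.9
```

```bash
python3 - <<'E'
from plan import *
s=arm.get_state(); print(s['t'],toI(s['eef_pos']).round(1),s['ee_rot'],s['force'],s['moment'],s['width'], 'dial~',th-s['ee_rot'][2])
d=snap('scene','sceneD')
E
```

```text
17.075 [ -1.4 -79.3 105.2] [ 3.13963190e+00 -1.89139817e-03 -1.47730078e+00] [-3.25900466 -9.51306216 -0.41085632] [-3.74547108  1.39004826 -0.04876621] 0.013798042796495144 dial~ 1.6206137962913825
```

Emit:
jog_arm:
  deltas:
    - [[0,0,0,0],[0,0,0,0],[0,0,-0.2,0],[0,0,-0.8,0],[-0.4,0,-1.4,0],[-0.8,0,-1.6,0],[-0.8,0,-1.6,0],[-0.8,0,-1.6,0]]
  grip: 40

```text
t: 18.12
eef_pos: [0.512, -0.3364, 0.2012]
ee_rot: [-3.141, 0.0, -1.476]
force: [-0.1, -0.5, -0.2]
width: 0.0398
gripper_force: 0.0
```

```bash
cat > meas.py <<'E'
import sys
from plan import *
s=arm.get_state(); print(s['t'],toI(s['eef_pos']).round(1),s['ee_rot'][2])
w=snap('wrist',sys.argv[1]) if sys.argv[2]=='1' else load(sys.argv[1])
def rect(z,S=8):
    n=100*S;src=[];dst=[]
    for x,y in((-50,-50),(50,-50),(50,50),(-50,50)):
        src.append(proj(w,W(x,-77.5+y,z))); dst.append(((50-y)*S,(50-x)*S))
    return cv2.warpPerspective(w['img'],cv2.getPerspectiveTransform(np.float32(src),np.float32(dst)),(n,n),flags=cv2.INTER_CUBIC)
def ang(v): return np.arctan2(-v[0],v[1])  # image (right,down): down=0, left=+
A=rect(126);B=rect(152)
X,Y=np.meshgrid(np.arange(800)-400,np.arange(800)-400); rr=np.hypot(X,Y)/8
gb=cv2.cvtColor(B,cv2.COLOR_RGB2GRAY)
m=((gb>120)&(rr<29)).astype(np.uint8); n,l,st,c=cv2.connectedComponentsWithStats(m)
for i in range(1,n):
    if st[i,4]>150:
        p=np.argwhere(l==i)[:,::-1].astype(np.float32)-400; vx,vy,_,_=cv2.fitLine(p,2,0,.01,.01).ravel()
        k=p.mean(0); v=np.array([vx,vy])*np.sign(vx*k[0]+vy*k[1]); print('bright',st[i].tolist(),k/8,'r',np.hypot(*k)/8,'pos ang',ang(k),'dir ang',ang(v))
ga=cv2.cvtColor(A,cv2.COLOR_RGB2GRAY)
sk=((ga<65)&(rr<40)).astype(np.uint8); sk=cv2.morphologyEx(sk,cv2.MORPH_OPEN,np.ones((15,15)))
cs,_=cv2.findContours(sk,0,2); c0=max(cs,key=cv2.contourArea); print('skirt bbox/8',np.array(cv2.boundingRect(c0))/8)
# tab
aa=ang((X,Y)); sat=A.max(2).astype(int)-A.min(2)
print('tab profile r=40mm / 37 / 34:')
for R in (43,40,37,34):
    print(R,[int(ga[int(400+8*R*np.cos(t)),int(400-8*R*np.sin(t))]) for t in np.arange(1.35,1.95,.02)])
cv2.imwrite('pics/m.png',np.hstack([A,B])[:,:,::-1])
E
python3 meas.py wD 1; sed -i 's/^s=.*$//' meas.py; echo before; python3 meas.py wC 0
```

```text
18.125 [  2.7 -29.6 201.2] -1.475500826672513
bright [219, 169, 413, 269, 10891] [  0.1372693 -21.829079 ] r 21.82951 pos ang -3.1353045 dir ang 1.709137
bright [210, 283, 21, 53, 748] [-22.532587 -11.950033] r 25.505308 pos ang 2.058424 dir ang -3.1377277
bright [183, 292, 26, 48, 662] [-25.36046  -10.066088] r 27.285143 pos ang 1.9486452 dir ang 2.8554673
bright [169, 384, 166, 28, 3021] [-18.941204    -0.23928335] r 18.942715 pos ang 1.5834286 dir ang 1.6325502
bright [178, 445, 450, 187, 12173] [-8.478107 20.055666] r 21.774023 pos ang 0.39994535 dir ang 1.7709068
skirt bbox/8 [13.75  22.375 64.875 56.5  ]
tab profile r=40mm / 37 / 34:
43 [202, 201, 198, 200, 204, 203, 202, 203, 208, 193, 135, 94, 101, 100, 100, 100, 106, 84, 108, 134, 130, 135, 134, 135, 177, 210, 212, 211, 208, 205]
40 [187, 194, 194, 195, 195, 194, 194, 196, 191, 173, 116, 98, 100, 99, 99, 99, 103, 87, 90, 121, 123, 122, 122, 123, 121, 122, 131, 176, 194, 191]
37 [161, 199, 193, 196, 183, 173, 183, 201, 152, 99, 86, 115, 140, 140, 125, 96, 85, 82, 82, 110, 123, 121, 120, 120, 120, 78, 32, 75, 161, 197]
34 [146
[... 534 characters left out ...]
6850541 dir ang 0.06340177
skirt bbox/8 [21.625 22.125 56.5   64.75 ]
tab profile r=40mm / 37 / 34:
43 [205, 207, 206, 205, 204, 204, 204, 204, 204, 191, 146, 111, 110, 108, 106, 109, 112, 90, 75, 107, 135, 131, 133, 136, 155, 187, 207, 209, 206, 206]
40 [119, 132, 180, 211, 206, 205, 206, 207, 209, 183, 124, 110, 108, 109, 106, 108, 110, 94, 69, 95, 128, 132, 130, 132, 130, 128, 130, 160, 195, 208]
37 [94, 114, 197, 208, 203, 203, 204, 205, 206, 163, 107, 111, 110, 108, 107, 110, 109, 102, 71, 78, 121, 130, 130, 131, 131, 120, 67, 62, 138, 203]
34 [55, 97, 180, 213, 205, 204, 204, 205, 205, 198, 166, 134, 111, 108, 112, 112, 102, 77, 69, 110, 128, 132, 130, 132, 155, 176, 133, 93, 139, 192]
```

```bash
cat >> meas.py <<'E'
print('TAB')
for x in range(30,45):
    col=A[:,400-8*x,:].astype(float).mean(1); seg=col[330:450]; print(-x, ' '.join(str(int(v)) for v in seg[::4]))
# axis from skirt: circle fit on contour points facing away from bar
p=c0[:,0,:].astype(float)-400; q=p[(np.abs(np.hypot(*p.T)/8-28.5)<2)]
M=np.c_[2*q,np.ones(len(q))]; s_=np.linalg.lstsq(M,(q**2).sum(1),rcond=None)[0]; print('axis mm',s_[:2]/8,'R',np.sqrt(s_[2]+s_[0]**2+s_[1]**2)/8)
E
for f in wC wD; do python3 meas.py $f 0 | sed -n '/TAB/,$p'; done
```

```text
TAB
-30 202 201 202 203 202 202 202 202 202 205 206 200 196 201 207 209 211 213 214 213 212 208 207 207 206 205 203 202 202 203
-31 201 203 204 204 203 203 204 206 205 203 189 149 123 146 177 194 203 202 201 201 200 200 200 200 200 200 200 200 201 200
-32 191 172 165 164 164 166 170 168 164 140 112 82 68 79 113 151 186 197 204 202 202 201 201 201 202 202 202 203 209 195
-33 148 132 126 124 123 123 122 102 79 61 59 73 93 101 108 107 128 165 195 202 205 203 202 202 203 203 203 203 213 194
-34 129 129 129 130 132 126 117 92 70 74 94 105 111 111 109 105 110 119 146 171 194 199 204 203 203 202 202 203 209 196
-35 129 129 129 126 125 106 83 71 75 88 102 106 104 104 104 104 101 94 103 126 161 189 204 201 203 202 203 202 207 197
-36 129 128 130 127 122 98 69 66 85 99 105 106 104 103 103 103 103 101 104 108 145 186 205 202 203 202 202 202 205 200
-37 130 130 133 130 124 100 71 69 92 104 106 109 108 106 105 108 109 109 107 105 138 183 206 203 203 202 202 202 202 204
-38 129 129 131 128 124 103 75 74 94 104 107 107 105 105 106 108 108 108 106 103 136 182 206 202 203 203 203 203 203 203
-39 129 
[... 1767 characters left out ...]
0 100 98 97 96 96 97 97 96 94 106 125 156 179 196 194 194 193 192 192 192
-40 120 120 120 121 124 117 94 80 91 102 100 97 97 97 97 98 99 100 96 114 147 177 188 195 193 192 192 192 193 193
-41 118 120 119 119 123 114 94 82 95 104 101 97 97 97 99 100 100 97 93 116 150 180 189 194 191 191 192 192 193 193
-42 130 127 124 122 126 117 93 84 96 104 100 98 98 98 98 99 100 97 95 118 152 179 188 194 191 191 191 191 190 189
-43 130 128 126 126 131 116 88 78 95 104 100 99 98 98 98 99 101 97 95 125 163 190 200 205 203 202 201 203 207 209
-44 187 187 185 186 191 155 100 77 96 104 102 100 98 98 99 100 101 96 98 133 178 204 211 216 215 216 216 216 217 218
axis mm [-0.19282621  0.60436375] R 28.2300136020098
```

```bash
python3 - <<'E'
from plan import *
d=snap('scene','sceneE');a=d['img'].astype(int);b=load('scene0')['img'].astype(int)
print([a[r,222:232].mean().astype(int) for r in range(222,238)])
m=abs(a-b).max(2)>35
for n,p in dict(cup=(.447,-.121,.092),jar=(.542,-.504,.078),beaker=(.4605,-.4997,.03)).items():
    u,v=map(int,proj(d,p)); print(n,(u,v),m[v-20:v+20,u-22:u+22].mean().round(3))
print(arm.get_state()['force'].round(1)); print(arm.job_done())
E
```

```text
[np.int64(149), np.int64(148), np.int64(149), np.int64(149), np.int64(149), np.int64(149), np.int64(149), np.int64(147), np.int64(138), np.int64(132), np.int64(178), np.int64(225), np.int64(225), np.int64(225), np.int64(225), np.int64(226)]
cup (248, 150) 0.732
jar (265, 333) 0.0
beaker (218, 335) 0.0
[ 0.3 -0.4 -0.9]
the job is handed in; nothing more can be done
None
```

The job is handed in: the lid was pressed onto its stop (peak push about 32 N) and still read shut after the arm let go. The dial was turned to about 1.62 rad against the tab at about 1.63–1.64, about a degree off. The jar and beaker look unmoved; the last check didn't confirm the cup, because the image there had changed (probably the gripper in front of it).

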